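# Take a bolt gauge out of the leaning rack and lock the rest in

## Robot

A 6-joint arm with a two-finger parallel gripper is mounted at the origin on the work surface. World frame = base frame: x ahead of the robot, y to its left, z up, the work surface at z = 0. Lengths are in m, angles in rad, forces in N, time in s.
With the tool pointing down it reaches from about 0.25 to 0.725 m from the base axis. Payload 9.7 kg.
Tool frame: the origin (TCP) lies between the finger pads; the fingertips stand 14 mm ahead of it and the grasp point (between the pads) lies 5 mm behind it (tip_reach is the distance from the TCP to the fingertips, in m); z points along the fingers, y is the direction in which the jaws open and shut (so a half turn about z gives the same grasp; the last joint's range is limited). The gripper opens to 85 mm and grips with 20 to 120 N. Pads are 22 mm wide; open, the fingers measure 114 mm over their backs; the gripper's body (76 mm by 85 mm) begins 54 mm behind the grasp point. The pads swing forward as they close: fully open they stand 13 mm farther back than shut.
Start: joints at [1.22, 0.087, 0.176, 1.66, 0, 1.571], TCP at [0.189, 0.517, 0.245] pointing down, gripper open.
Joint ranges: [-3.13, 3.13], [-0.85, 1.81], [-1.15, 1.24], [-2.2, 2.28], [-1.44, 1.52], [-3.14, 3.14]. Speed limits (rad/s): [2.22, 2.22, 2.57, 3.14, 3.14, 3.14].

## Interface

Orientations are given as a unit quaternion [x, y, z, w].
In Python, from plant import get_state, get_image, get_calibration, finish_job, tip_reach gives the robot as it stands. The module is installed in compiled form; this text tells all that it offers.
- The arm moves only by the tool arm_command, never from a script. Its argument "motion" is a list that holds one entry, the list of rows, each a list of 6 numbers: the shift along the tool's x, y, z in units of 25 mm (1.0 is 25 mm), then the turn, a rotation vector about the tool's x, y, z in units of 6 degrees (1.0 is 6 degrees). In form: [[[x, y, z, ax, ay, az], ...]]. A call has 1 to 12 rows; each row shifts and turns the commanded pose from where the row before left it, along the tool's axes as they then stand; what a row does not reach is not made up. A row lasts 1/12 s, in which the tool goes at most 41.7 mm and 7.16 degrees, less where a joint would pass 70% of its speed; a pose out of reach is approached as far as the arm can. A call is refused whole if a number of a shift passes 1 or a number of a turn 1, either way. A call with a gripper value outside its range is refused whole. "claw" is the opening in per cent of the stroke, from 0 (shut) to 100 (fully open), set as the call begins (left out, the last holds). The fingers move at their own pace and stop on an object; "newtons" is the grip in N (left out, the last holds). Time passes only in rows, so rows that do not move let the fingers close. It gives the time, the measured TCP pose, the force and the opening at its end, in the units of the state.
- get_state(): the state, without advancing time (a new reading comes with each control period).
- get_image(name): name is "scene" or "top" or "wrist"; returns (picture, depth): 480x640x3 uint8, blue, green, red; 480x640 float32, m along the optical axis (not along the pixel's ray), 0 where there is no reading.
- get_calibration(name): a dict with "camera_matrix" (3x3 intrinsics, pixels), "k1" (the pictures are not rectified: a ray, as slopes to the right and down, at radius r is drawn at 1 + k1 r^2 times it, then the intrinsics apply), "rvec" (rotation vector, rad) and "tvec" (3), from world to camera coordinates, as OpenCV has them. Camera axes: x right, y down, z forward; pixel columns grow to the right and rows downward; lengths in m; the calibration is good to about 2 mm. A picture is of the moment at which its call begins: read the wrist's pose just before it. get_calibration takes no time and is no camera call; for the wrist camera it gives the pose at the moment of the call.
- finish_job(): hands the job in, once; it reports no verdict.
The state is a dict: "time_s": time; "q": joint angles; "qvel": joint speeds; "tau": joint torques, N m; "position": TCP position; "tool_rot": TCP orientation; "contact_force": force on the tool from outside, world axes, zero at the start; "ft_torque": the same for the moment, N m; "opening": finger opening in m.
Only numpy, scipy, OpenCV 4.12 (cv2) and the standard library are available. Lean on these libraries where they do the work, as an engineer would, in place of code of your own. Each camera call takes 0.05 s, during which the arm holds its last target.

## Task

Slide the orange-banded gauge plate up out of its slot in the leaning rack and stand it on the tilted wooden rest: orange band uppermost, lying back against the board, about the middle of the ledge, gently lowered until it touches the ledge before you let go (the ledge may be clamped at any height). Then swing the rack's red keeper bar shut over the other two plates until it snaps home in its catch. Leave those two plates down in their slots and the other things on the bench where they are.

Things in the scene. Friction and masses are not known exactly. Their poses are not given: they have to be found in the camera images.
- gauge_orange: the plate to move: aluminium gauge plate 100 x 6 x 90 mm (x width, y thickness, z up along the slide), a row of dark holes, an orange band 22 mm deep along its top edge; about 0.14 kg. Origin: middle of its bottom edge; same front and back. Starts in any one of the three slots, where a leaf spring rubs on it: sliding it out takes several newtons.
- orange_top (a point): middle of the orange plate's top edge, 90 mm above its origin along its z
- gauge_blue: same plate with a blue band; stays in its slot
- gauge_green: same plate with a green band; stays in its slot
- rack: fixed wooden foot of the gauge rack on the bench, 180 mm wide, origin on the bench. It carries the leaning cradle with three slots: each 8 mm wide and 102 mm long, walls 6 mm thick; about 40 mm free between neighbouring plates
- cradle: slotted upper part of the rack, leaning 0.33 rad towards the robot. Origin: middle of its underside. z: the way plates slide out (up and towards the robot); y: along the row of slots; x: along a plate's width, away from the robot. Slots at y = -46, 0, +46 mm, floor at z = 10 mm, wall tops at z = 66 mm; plate tops at z = 100 mm
- keeper (a joint): angle of the red keeper bar: 0 = shut over the plates, along the row, against its stop; grows as it swings away from the robot, to 1.9; starts at 1.25 to 1.75. The hinge is slightly stiff and stays where left. From 0.14 to 0.03 rad the bar rides over a sprung ball (about 5 N at the pin); past it it snaps to 0 and is held
- keeper_pin (a point): middle of the black upright pin on the free end of the keeper bar, the place to hold it: 12 mm diameter, 40 mm long along cradle z; this point is 21 mm above the bar's top face, 18 mm below the pin's top. The bar is 10 x 10 mm in section, its underside 10 mm above the plate tops
- keeper_hinge (a point): hinge axis of the keeper bar at mid height of the bar; the axis is cradle z; the pin is 180 mm from it. Post 16 mm thick at cradle x = 30, y = +84 mm, up to z = 123 mm
- stand: fixed wooden foot, 140 x 110 mm, of the tilted rest, origin on the bench. The rest's ledge is grey, 120 mm long, with a lip 9 mm high that stands 16 mm off the board. It is clamped by friction somewhere from 0 to 16 mm up the board from the rest's origin; this setting changes and is not reported: feel for it. Do not force it
- rest: the tilted rest for one plate: pale wooden board, 130 mm long, 8 mm thick, top at z = 60 mm, with a grey clamped ledge. Origin: on the board's face in mid length, 40 mm above the bench. x: along the board; z: up the board, leaning 0.30 rad from vertical towards -y; y: out of its face. A plate home has its origin at x 0, y 3, z = ledge height (0 to 16 mm), its axes along the rest's (or half turned)
- bolt_bin: loose blue bin with bolts, 110 x 90 x 50 mm, origin under its centre; leave alone
- carton: loose cardboard box, 80 x 60 x 50 mm, origin under its centre; leave alone
- spanner: loose steel spanner 170 mm long lying on the bench; leave alone
- oil_can: loose green can, 50 mm diameter, 100 mm tall, origin under its centre; leave alone
- catch (a point): where the shut bar's centre line lies over the catch post (steel, cradle x from 20 to 54 mm, 10 mm thick in y, up to cradle z = 100 mm, its sprung ball to 113 mm, its stop to 116 mm)
There are look-alikes about, which are no part of the job. Leave any white look-alike of the gauge_blue alone.

How it is judged:
By the outcome, as a careful person would: the job done as asked, in the order asked, and still so for the second after the job is handed in, with the robot touching nothing.
It also fails if it takes over 67 s, if anything falls off the work surface, if the arm or the gripper's body presses on something with over 40 N, if the wrist force passes 120 N, or if a joint passes its speed limit or range.

## Working session

There is one attempt and no reset: what is moved stays moved. The work goes in short steps, Python scripts to look and compute and a tool call to move; the robot and the scene stay as the last step left them, time stands still between calls to the robot, and variables do not carry over. Pictures are saved under pics/ and viewed, and the job is handed in when it is done.

Besides the shell and the picture viewer there is one more tool, called after ">>>" by a JSON object that holds its "fn" and its "kwargs", one argument or row to a line. arm_command: Moves the arm, as the interface text tells. Its arguments: {"type":"object","properties":{"motion":{"type":"array","items":{"type":"array","items":{"type":"array","items":{"type":"number"}}}},"claw":{"type":"number"},"newtons":{"type":"number"}},"required":["motion"]}

```bash
mkdir -p pics; ls
cat > h.py <<'E'
import numpy as np, cv2
from plant import *
from scipy.spatial.transform import Rotation as R
def snap(n,fn):
    c=get_calibration(n); p,d=get_image(n)
    cv2.imwrite(f'pics/{fn}.png',p); np.savez(f'pics/{fn}.npz',p=p,d=d,K=c['camera_matrix'],k1=c['k1'],r=c['rvec'],t=c['tvec'])
def load(fn):
    z=np.load(f'pics/{fn}.npz'); return z
def und(z,u,v):
    K=z['K'];k=float(z['k1'])
    xd=(u-K[0,2])/K[0,0]; yd=(v-K[1,2])/K[1,1]
    pts=cv2.undistortPoints(np.array([[[u,v]]],float),K,np.array([k,0,0,0.]))
    return pts[0,0]
def pt(z,u,v,d=None):
    x,y=und(z,u,v)
    if d is None:
        w=z['d'][int(v)-1:int(v)+2,int(u)-1:int(u)+2]; w=w[w>0]; d=np.median(w) if len(w) else np.nan
    Rm=cv2.Rodrigues(z['r'])[0]
    return Rm.T@(np.array([x,y,1])*d-z['t'].ravel())
def ray(z,u,v):
    x,y=und(z,u,v);Rm=cv2.Rodrigues(z['r'])[0]
    o=-Rm.T@z['t'].ravel(); q=Rm.T@np.array([x,y,1]); return o,q/np.linalg.norm(q)
def tri(*a):
    A=np.zeros((3,3));b=np.zeros(3)
    rs=[ray(*x) for x in a]
    for o,q in rs:
        P=np.eye(3)-np.outer(q,q);A+=P;b+=P@o
    X=np.linalg.solve(A,b); return X,[np.linalg.norm((np.eye(3)-np.outer(q,q))@(X-o)) for o,q in rs]
def proj(z,X):
    return cv2.projectPoints(np.array(X,float).reshape(-1,1,3),z['r'],z['t'],z['K'],np.array([float(z['k1']),0,0,0]))[0].reshape(-1,2)
def cloud(z):
    v,u=np.mgrid[0:480,0:640]
    pts=cv2.undistortPoints(np.stack([u,v],-1).reshape(-1,1,2).astype(float),z['K'],np.array([float(z['k1']),0,0,0.])).reshape(480,640,2)
    d=z['d'];c=np.dstack([pts*d[...,None],d])
    Rm=cv2.Rodrigues(z['r'])[0]
    return (c-z['t'].ravel())@Rm
E
python3 - <<'E'
from h import *
for n in ['scene','top','wrist']: snap(n,n+'0')
s=get_state(); print(s); print(tip_reach() if callable(tip_reach) else tip_reach)
for n in ['scene','top','wrist']:print(get_calibration(n))
E
```

```text
pics
{'time_s': 0.15, 'q': array([1.22002644e+00, 8.73106124e-02, 1.75303803e-01, 1.65978799e+00,
       1.26949220e-06, 1.57076634e+00]), 'qvel': array([ 0.00029559, -0.00159535,  0.00251585,  0.00068499, -0.00044932,
        0.00042267]), 'tau': array([-1.65058074e-03, -5.20761538e+01,  4.65043044e+01,  1.38920851e-02,
       -5.98560177e-05,  4.08541510e-06]), 'position': array([0.18893561, 0.5163579 , 0.24475229]), 'tool_rot': array([ 1.74472400e-01,  9.84661938e-01, -4.91465058e-04, -8.77426084e-05]), 'contact_force': array([ 0.2616836 , -0.57641277,  0.38360722]), 'ft_torque': array([0.0126572 , 0.01271705, 0.01004351]), 'opening': 0.08601254043302888}
0.014
{'camera_matrix': array([[488.71662599,   0.        , 314.73328738],
       [  0.        , 488.71662599, 240.52832847],
       [  0.        ,   0.        ,   1.        ]]), 'k1': 0.019675839782921423, 'rvec': array([ 2.4013085 ,  0.65500802, -0.22103241]), 'tvec': array([-0.45817643, -0.1492828 ,  1.21671447])}
{'camera_matrix': array([[551.13516382,   0.        , 314.34251955],
       [  0.        , 551.13516382, 231.20136867],
       [  0.        ,   0.        ,   1.        ]]), 'k1': 0.03822936373792936, 'rvec': array([ 2.19319231, -2.16487042,  0.08475566]), 'tvec': array([-0.00925046,  0.54294904,  1.4328781 ])}
{'camera_matrix': array([[340.96806226,   0.        , 320.74634899],
       [  0.        , 340.96806226, 241.01579072],
       [  0.        ,   0.        ,   1.        ]]), 'k1': -0.06617367067125464, 'rvec': array([-2.38540926, -1.66682654, -0.22664828]), 'tvec': array([-0.54891565, -0.03529679,  0.3795399 ])}
```

View pics/scene0.png

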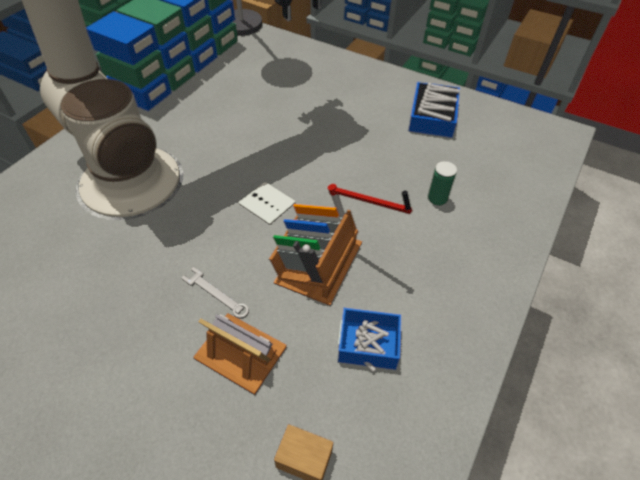

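View pics/top0.png

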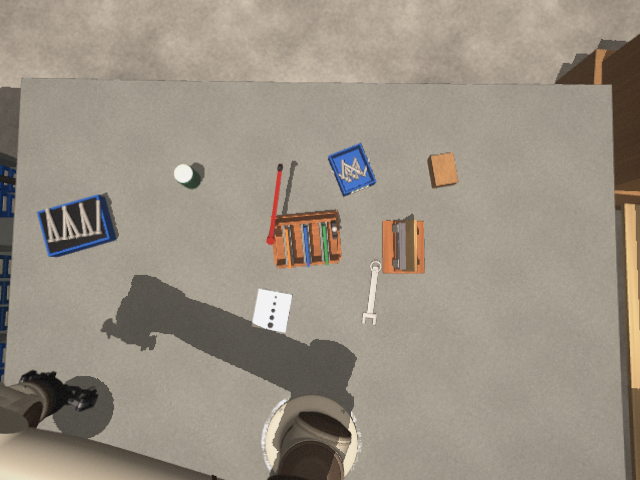

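View pics/wrist0.png

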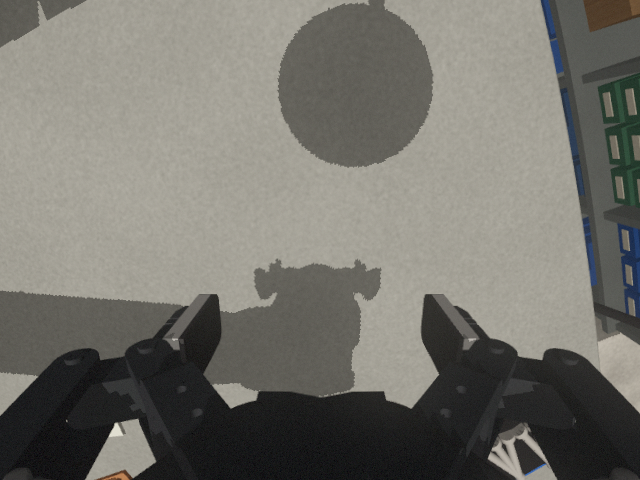

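The orange plate sits in the left slot, at scene (315,210) and top (288,245). The look-alikes are the blue plate (305,226), the green plate (296,243) and the white plate lying loose at (268,202). The keeper pin is at scene (407,200).

Run:
```python
from h import *
a=load('scene0')['p'];b=load('top0')['p']
c1=cv2.resize(a[170:310,230:430],None,fx=4,fy=4,interpolation=cv2.INTER_CUBIC)
c2=cv2.resize(b[150:290,250:450],None,fx=4,fy=4,interpolation=cv2.INTER_CUBIC)
c3=cv2.resize(a[290:400,180:320],None,fx=5,fy=5,interpolation=cv2.INTER_CUBIC)
for i,c in enumerate([c1,c2,c3]): cv2.imwrite(f'pics/c{i}.png',c)
z=load('scene0');
for n,z,l in [('s',load('scene0'),[(295,206),(315,210),(336,214),(285,221),(328,232),(333,188),(407,198),(408,210),(303,247)]),('t',load('top0'),[(288,245),(271,240),(280,168),(407,243),(400,243),(412,243)])]:
  for u,v in l: print(n,u,v,pt(z,u,v).round(4))
```

```text
s 295 206 [0.4492 0.0573 0.1041]
s 315 210 [0.496  0.0604 0.1153]
s 336 214 [0.5418 0.066  0.124 ]
s 285 221 [0.4544 0.0104 0.1061]
s 328 232 [0.5485 0.0217 0.1175]
s 333 188 [0.5149 0.0998 0.1548]
s 407 198 [0.6744 0.077  0.2331]
s 408 210 [0.6815 0.0751 0.2071]
s 303 247 [ 0.5359 -0.0519  0.1432]
t 288 245 [0.5001 0.0615 0.1237]
t 271 240 [0.51   0.1011 0.1516]
t 280 168 [0.6671 0.0764 0.2438]
t 407 243 [ 0.5127 -0.24    0.0604]
t 400 243 [ 0.5121 -0.2213  0.0658]
t 412 243 [ 0.5112 -0.2481  0.0872]
```

View pics/c0.png

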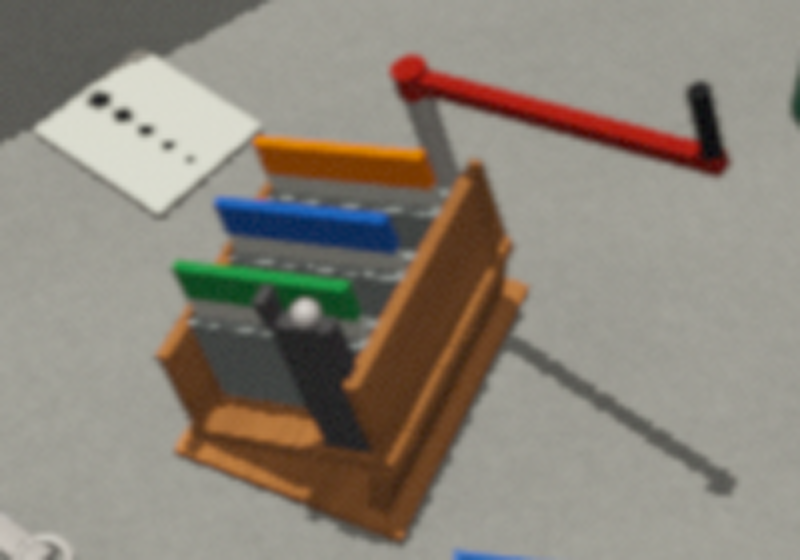

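View pics/c1.png

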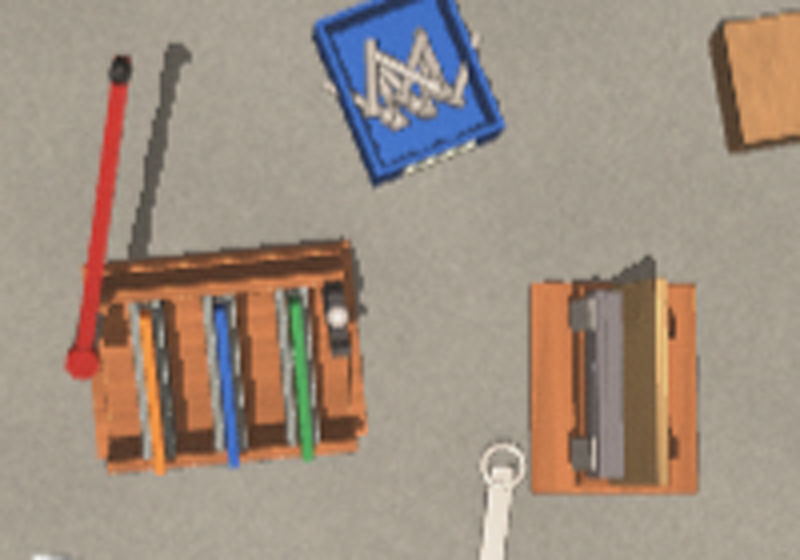

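View pics/c2.png

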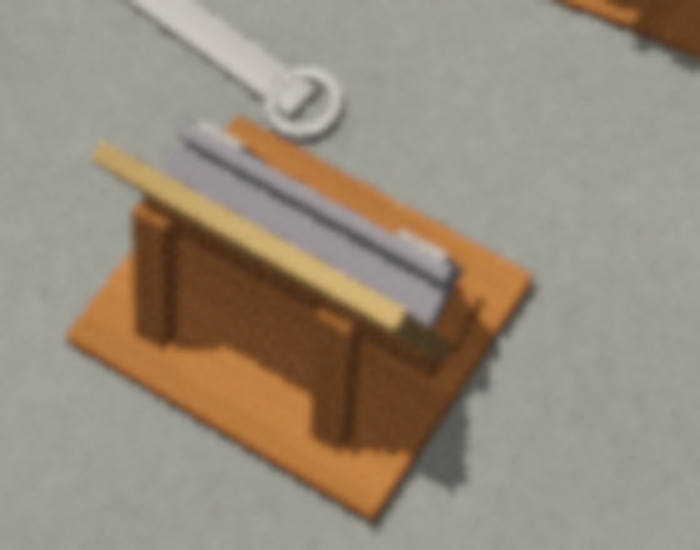

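```bash
cat >> h.py <<'E'
def Tm(Rm,p): T=np.eye(4);T[:3,:3]=Rm;T[:3,3]=p;return T
def tool():
    s=get_state(); return Tm(R.from_quat(s['tool_rot']).as_matrix(),s['position'])
def wcam():
    c=get_calibration('wrist'); return np.linalg.inv(Tm(cv2.Rodrigues(c['rvec'])[0],np.ravel(c['tvec'])))
def Z(yaw,lean=0.33): # cradle rotation
    return (R.from_euler('z',yaw)*R.from_euler('y',-lean)).as_matrix()
def Zr(yaw,lean=0.30): # rest rotation
    return (R.from_euler('z',yaw)*R.from_euler('x',lean)).as_matrix()
FLIP=np.diag([-1.,1,-1]) # tool axes in object axes: tool z=-z, tool y=y
def move(Rt,pt_):
    T=tool(); dp=T[:3,:3].T@(np.array(pt_)-T[:3,3]); rv=R.from_matrix(T[:3,:3].T@Rt).as_rotvec()
    print('tool-frame shift/25mm',(dp/0.025).round(2),'rot/6deg',(np.degrees(rv)/6).round(2))
E
python3 - <<'E'
from h import *
T=tool(); C=np.linalg.inv(T)@wcam(); print(C.round(3)); print(T.round(3))
move(Z(.09)@FLIP,[0.449,0.057,0.27])
E
```

```text
[[-0.    -0.963 -0.268  0.068]
 [ 1.    -0.     0.    -0.001]
 [-0.    -0.268  0.963 -0.13 ]
 [ 0.     0.     0.     1.   ]]
[[-0.939  0.344 -0.     0.189]
 [ 0.344  0.939 -0.001  0.516]
 [ 0.    -0.001 -1.     0.245]
 [ 0.     0.     0.     1.   ]]
tool-frame shift/25mm [-16.08 -13.68  -1.  ] rot/6deg [-0.7  -3.1  -4.17]
```

>>> {"fn": "arm_command", "kwargs": {
  "motion": [
    [[-0.9,-0.76,-0.06,0,0,0],[-0.9,-0.76,-0.06,0,0,0],[-0.9,-0.76,-0.06,0,0,0],[-0.9,-0.76,-0.06,0,0,0],[-0.9,-0.76,-0.06,0,0,0],[-0.9,-0.76,-0.06,0,0,0],[-0.9,-0.76,-0.06,0,0,0],[-0.9,-0.76,-0.06,0,0,0],[-0.9,-0.76,-0.06,0,0,0],[-0.9,-0.76,-0.06,0,0,0],[-0.9,-0.76,-0.06,0,0,0],[-0.9,-0.76,-0.06,0,0,0]]
  ]
}}

```text
time_s: 1.15
position: [0.3646, 0.2082, 0.2633]
tool_rot: [0.174, 0.985, 0.0, 0.0]
contact_force: [1.3, 0.3, -0.1]
opening: 0.0853
```

>>> {"fn": "arm_command", "kwargs": {
  "motion": [
    [[-0.9,-0.76,-0.06,0,0,0],[-0.9,-0.76,-0.06,0,0,0],[-0.9,-0.76,-0.06,0,0,0],[-0.9,-0.76,-0.06,0,0,0],[-0.9,-0.76,-0.06,0,0,0],[-0.8,-0.76,0,0,0,0],[0,0,0,-0.117,-0.517,-0.695],[0,0,0,-0.117,-0.517,-0.695],[0,0,0,-0.117,-0.517,-0.695],[0,0,0,-0.117,-0.517,-0.695],[0,0,0,-0.117,-0.517,-0.695],[0,0,0,-0.117,-0.517,-0.695]]
  ]
}}

```text
time_s: 2.15
position: [0.4494, 0.0571, 0.2708]
tool_rot: [-0.046, 0.985, 0.008, 0.166]
contact_force: [-0.0, -0.2, 0.4]
opening: 0.0853
```

Run:
```python
from h import *
print(tool().round(3),get_state()['time_s'],get_state()['q'].round(2))
snap('wrist','w1')
move(Z(.09)@FLIP,[0.449,0.057,0.27])
```

```text
[[-0.941 -0.094  0.325  0.449]
 [-0.089  0.996  0.03   0.057]
 [-0.327 -0.    -0.945  0.271]
 [ 0.     0.     0.     1.   ]] 2.15 [ 0.13 -0.46 -0.28  1.42 -0.01  0.04]
tool-frame shift/25mm [0.   0.   0.04] rot/6deg [0.02 0.06 0.08]
```

View pics/w1.png

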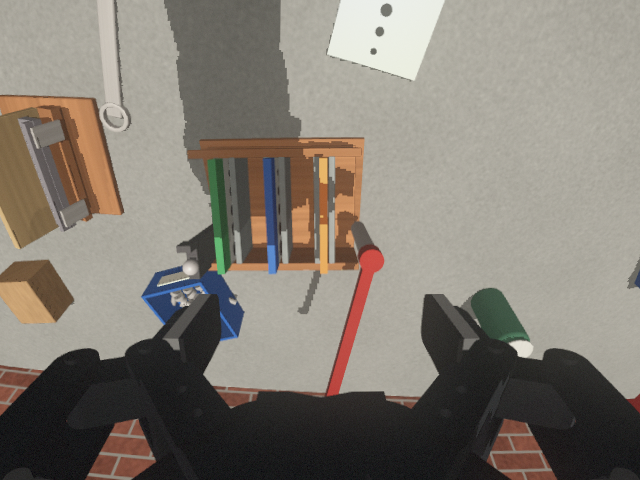

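Run:
```python
from h import *
a=load('w1')['p']
c=cv2.resize(a[130:290,180:380],None,fx=4,fy=4,interpolation=cv2.INTER_CUBIC);cv2.imwrite('pics/w1c.png',c[:600])
c=cv2.resize(a[90:260,0:140],None,fx=3.5,fy=3.5,interpolation=cv2.INTER_CUBIC);cv2.imwrite('pics/w1d.png',c[:600])
```

```text
(no output)
```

View pics/w1c.png

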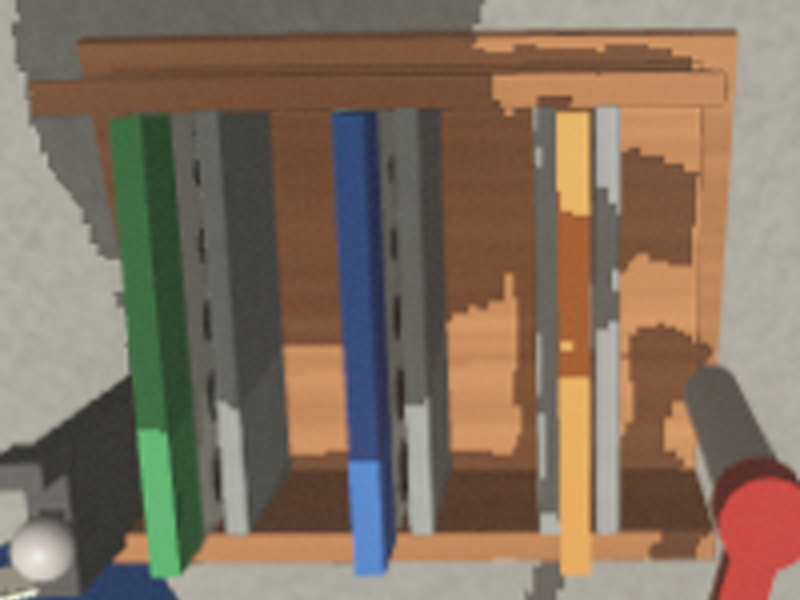

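View pics/w1d.png

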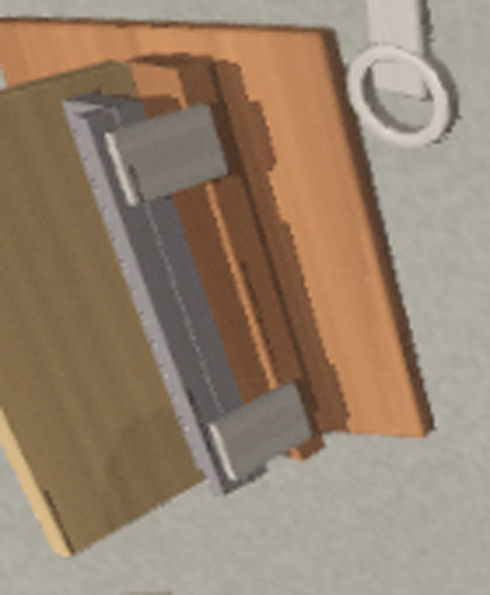

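```bash
cat > fit.py <<'E'
from h import *
from scipy.optimize import least_squares
P={k:[(-.05,y,.1),(.05,y,.1)] for k,y in zip('obg',(.046,0,-.046))}
pts=np.array(P['o']+P['b']+P['g'])
obs={'w1':[(323.5,158),(323.75,273.75),(267,158),(272.25,273.75),(211.5,159),(221.5,274.25)],
'scene0':[(294.5,205.5),(338,208),(284.5,220.75),(328.75,224),(274,236.5),(318.75,241)],
'top0':[(289.75,267.5),(286.5,228.75),(308.75,266.25),(305.25,227),(327,264.5),(324,225)]}
def f(p,full=False):
    X=(R.from_euler('z',p[3])*R.from_euler('y',-p[4])*R.from_euler('x',p[5])).apply(pts)+p[:3]
    r=[]
    for k,o in obs.items():
        r.append((proj(load(k),X)-np.array(o)))
    if full:return r
    return np.concatenate([np.concatenate(r).ravel(),[(p[4]-.33)*300,p[5]*300]])
for keys in (['w1','scene0','top0'],['w1'],['scene0','top0']):
    O=obs; 
    save=dict(obs); 
    for k in list(obs):
        if k not in keys: obs.pop(k)
    s=least_squares(f,[.5,.02,.03,.09,.33,0]); print(keys,s.x.round(4)); 
    for r in f(s.x,True): print(r.round(1).tolist())
    obs.clear(); obs.update(save)
E
python3 fit.py
```

```text
['w1', 'scene0', 'top0'] [ 5.297e-01  2.020e-02  2.600e-02  1.022e-01  3.307e-01 -1.000e-04]
[[-0.4, 0.7], [0.1, -0.5], [0.1, 1.3], [0.3, -0.2], [0.2, 1.2], [0.3, -0.5]]
[[-0.8, -0.4], [-2.3, 0.9], [-0.7, -0.5], [-2.3, 0.9], [-0.6, -0.3], [-2.1, 0.8]]
[[-0.2, -0.1], [-0.9, -0.4], [-0.7, -0.5], [-0.8, -0.3], [-0.5, -0.4], [-0.8, 0.0]]
['w1'] [5.280e-01 2.030e-02 2.810e-02 9.930e-02 3.302e-01 1.000e-04]
[[0.2, -0.0], [0.3, -0.2], [0.1, 0.4], [0.1, 0.0], [-0.3, 0.2], [-0.4, -0.4]]
['scene0', 'top0'] [ 5.311e-01  2.030e-02  2.770e-02  1.119e-01  3.302e-01 -2.000e-04]
[[-0.6, -0.5], [-1.8, 0.5], [-0.3, -0.5], [-1.6, 0.6], [0.0, -0.3], [-1.1, 0.5]]
[[0.0, -0.5], [-1.0, -0.9], [-0.5, -1.1], [-0.9, -1.0], [-0.2, -1.2], [-0.8, -0.8]]
```

```bash
cat >> h.py <<'E'
CR=Z(0.10,0.330); CP=np.array([.528,.0203,.0278])
def cr(p): return CP+CR@np.array(p)
def incr(p): return CR.T@(np.array(p)-CP)
E
python3 - <<'E'
from h import *
move(CR@FLIP,cr([0,.046,.150]));
z=load('w1')
# keeper pin
zs,zt=load('scene0'),load('top0')
for nm,a,b in [('pin top',(404,191.5),(280,165.5)),('hinge',(332.5,187),(270.5,240))]:
  X,e=tri((zs,*a),(zt,*b)); print(nm,X,e,incr(X))
o,q=ray(z,370.5,259.3); o=incr(o);q=CR.T@q; print('hinge on z=.123',o+q*(.123-o[2])/q[2])
E
```

```text
tool-frame shift/25mm [0.33 0.07 4.17] rot/6deg [-0.01  0.06 -0.01]
pin top [0.66957091 0.07502179 0.24911125] [np.float64(0.0024038760958905174), np.float64(0.0024038760958904957)] [0.21014564 0.0403149  0.16195367]
hinge [0.51086818 0.10283111 0.152758  ] [np.float64(0.0010888378437421866), np.float64(0.001088837843742151)] [0.0321601  0.08382912 0.12106936]
hinge on z=.123 [0.02927443 0.08337978 0.123     ]
```

>>> {"fn": "arm_command", "kwargs": {
  "motion": [
    [[0.06,0.01,0.7,0,0.01,0],[0.06,0.01,0.7,0,0.01,0],[0.06,0.01,0.7,0,0.01,0],[0.06,0.02,0.7,0,0.01,0],[0.06,0.02,0.7,0,0.01,0],[0.03,0,0.67,0,0.01,0],[0,0,0,0,0,0],[0,0,0,0,0,0]]
  ],
  "claw": 35,
  "newtons": 40
}}

```text
time_s: 2.87
position: [0.4745, 0.0611, 0.1688]
tool_rot: [-0.044, 0.986, 0.008, 0.16]
contact_force: [0.3, -0.0, 0.3]
opening: 0.0298
```

Run:
```python
from h import *
snap('wrist','w2')
move(CR@FLIP,cr([0,.046,.089]))
print(proj(load('w2'),[cr([-.05,.046,.1]),cr([.05,.046,.1])]))
```

```text
tool-frame shift/25mm [-0.02  0.01  2.45] rot/6deg [-0.02 -0.06 -0.1 ]
[[321.66664522 183.54019986]
 [323.34757215 351.31692817]]
```

View pics/w2.png

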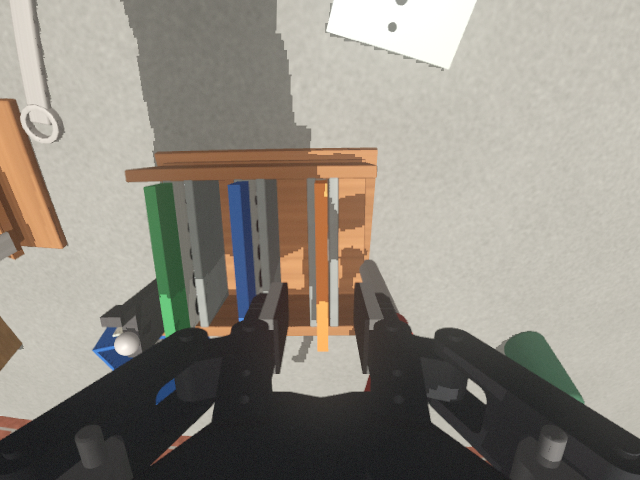

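Run:
```python
from h import *
z=load('w2'); T=np.linalg.inv(tool())
for u,v in [(262,340),(280,300),(200,345),(190,335),(445,345),(458,335),(480,370),(150,380),(90,440),(372,300),(380,340)]:
  p=pt(z,u,v); print(u,v,(T@np.append(p,1))[:3].round(4))
```

```text
262 340 [ 0.0122 -0.0185 -0.0389]
280 300 [ 0.0115 -0.0164 -0.0094]
200 345 [ 0.012  -0.0365 -0.0416]
190 335 [ 0.0141 -0.04   -0.0396]
445 345 [ 0.0123  0.0357 -0.0421]
458 335 [ 0.0137  0.0406 -0.0391]
480 370 [ 0.0121  0.041  -0.054 ]
150 380 [ 0.0123 -0.0437 -0.0583]
90 440 [ 0.0121 -0.0474 -0.0774]
372 300 [ 0.0113  0.0189 -0.009 ]
380 340 [ 0.0123  0.017  -0.0391]
```

>>> {"fn": "arm_command", "kwargs": {
  "motion": [
    [[0,0,0.5,0,0,0],[0,0,0.5,0,0,0],[0,0,0.5,0,0,0],[0,0,0.4,0,0,0],[0,0,0.3,0,0,0],[0,0,0.25,0,0,0],[0,0,0,0,0,0],[0,0,0,0,0,0]]
  ]
}}

```text
time_s: 3.58
position: [0.4944, 0.063, 0.1116]
tool_rot: [-0.044, 0.986, 0.008, 0.161]
contact_force: [-0.2, 0.5, -0.5]
opening: 0.0299
```

>>> {"fn": "arm_command", "kwargs": {
  "motion": [
    [[0,0,0,0,0,0],[0,0,0,0,0,0],[0,0,0,0,0,0],[0,0,0,0,0,0],[0,0,0,0,0,0],[0,0,0,0,0,0]]
  ],
  "claw": 0,
  "newtons": 60
}}

```text
time_s: 4.08
position: [0.4946, 0.0633, 0.1122]
tool_rot: [-0.045, 0.986, 0.008, 0.162]
contact_force: [-3.9, 2.1, 6.6]
opening: 0.0049
```

Run:
```python
from h import *
snap('wrist','w3')
s=get_state();print(incr(s['position']),s['contact_force'],s['opening'],s['ft_torque'])
```

```text
[-4.57885928e-05  4.61039570e-02  8.92779843e-02] [-3.88515142  2.48722694  5.56689935] 0.004593467309248198 [0.36943581 0.60563425 0.57382676]
```

View pics/w3.png

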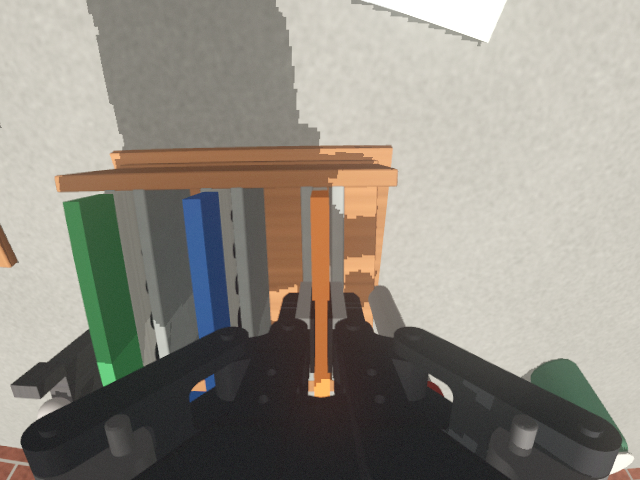

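The pads hold the orange plate (column 320). Now I slide it out.

>>> {"fn": "arm_command", "kwargs": {
  "motion": [
    [[0,0,-0.12,0,0,0],[0,0,-0.2,0,0,0],[0,0,-0.25,0,0,0],[0,0,-0.25,0,0,0],[0,0,-0.25,0,0,0],[0,0,-0.25,0,0,0],[0,0,-0.25,0,0,0],[0,0,-0.25,0,0,0],[0,0,-0.25,0,0,0]]
  ]
}}

```text
time_s: 4.88
position: [0.478, 0.0616, 0.16]
tool_rot: [-0.044, 0.986, 0.008, 0.161]
contact_force: [3.3, 1.9, -3.2]
opening: 0.0047
```

>>> {"fn": "arm_command", "kwargs": {
  "motion": [
    [[0,0,-0.3,0,0,0],[0,0,-0.3,0,0,0],[0,0,-0.4,0,0,0],[0,0,-0.5,0,0,0],[0,0,-0.5,0,0,0],[0,0,-0.3,0,0,0],[0,0,0,0,0,0]]
  ]
}}

```text
time_s: 5.47
position: [0.4599, 0.0597, 0.2172]
tool_rot: [-0.044, 0.986, 0.008, 0.163]
contact_force: [0.5, -1.1, -1.7]
opening: 0.0049
```

Run:
```python
from h import *
snap('wrist','w4'); snap('scene','s4')
s=get_state();print(incr(s['position']),s['contact_force'],s['opening'],s['ft_torque'])
cv2.imwrite('pics/s4c.png',cv2.resize(load('s4')['p'][130:280,220:420],None,fx=4,fy=4))
```

```text
[1.18418650e-04 4.59965714e-02 1.97848675e-01] [-0.19532719 -0.45923203 -1.30959488] 0.004636636148988571 [-0.05250618  0.48330666 -0.02067874]
```

View pics/w4.png

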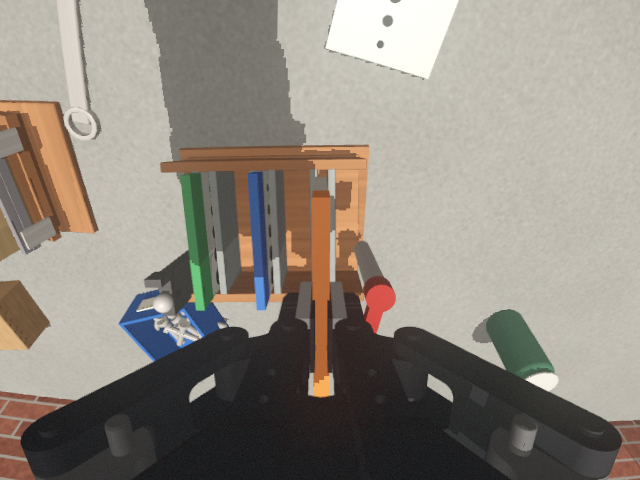

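View pics/s4c.png

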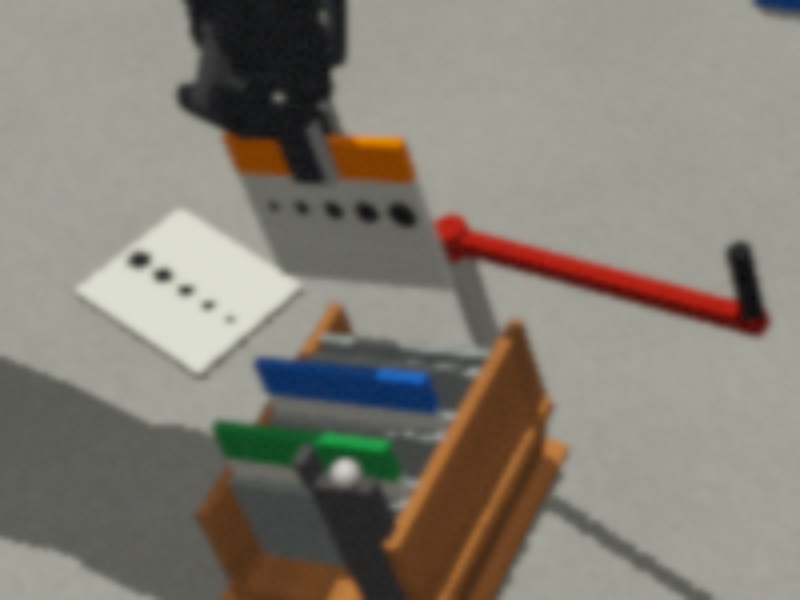

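Run:
```python
from h import *
from scipy.optimize import least_squares
zs,zt,zw=load('scene0'),load('top0'),load('w1')
near=tri((zs,202,318.4),(zt,414.5,271)); far=tri((zs,262.4,351.6),(zt,413.75,220.25)); farw=tri((zs,262.4,351.6),(zt,413.75,220.25),(zw,20.9,248))
print(near,far,farw)
pts=[(-.065,0,.06),(.065,0,.06)]
def f(p):
    X=(p[:3]+(Zr(p[3])@np.array(pts).T).T)
    r=[proj(zs,X)-[(202,318.4),(262.4,351.6)],proj(zt,X)-[(414.5,271),(413.75,220.25)],proj(zw,X[1:])-[(20.9,248)]]
    return np.concatenate([a.ravel() for a in r])
s=least_squares(f,[.51,-.24,.04,0]); print(s.x.round(4),f(s.x).round(1))
# plane fit with depth of face & ledge points
C=cloud(zw); 
v,u=np.mgrid[0:480,0:640]
for (a,b) in [(10,160),(20,200),(10,220),(30,180),(30,140)]: print(C[b,a].round(4))
c=cv2.resize(zt['p'][210:285,375:435],None,fx=8,fy=8,interpolation=cv2.INTER_CUBIC);cv2.imwrite('pics/t0r.png',c)
```

```text
(array([ 0.44286504, -0.25088511,  0.09558811]), [np.float64(0.0025697076549679233), np.float64(0.002569707654967966)]) (array([ 0.57038052, -0.24918267,  0.09460868]), [np.float64(0.0032143479013528333), np.float64(0.0032143479013527873)]) (array([ 0.57065044, -0.24947541,  0.09668412]), [np.float64(0.003309526531766589), np.float64(0.003264660770505361), np.float64(0.0005034403109257903)])
[ 0.5069 -0.2324  0.039   0.0014] [-1.7 -0.5 -1.5  0.6 -1.  -0.4 -0.4 -1.7  0.7  0.5]
[ 0.4821 -0.2439  0.0726]
[ 0.5237 -0.2458  0.0776]
[ 0.5383 -0.2508  0.0937]
[ 0.5078 -0.2394  0.0628]
[ 0.4627 -0.2194  0.0673]
```

View pics/t0r.png

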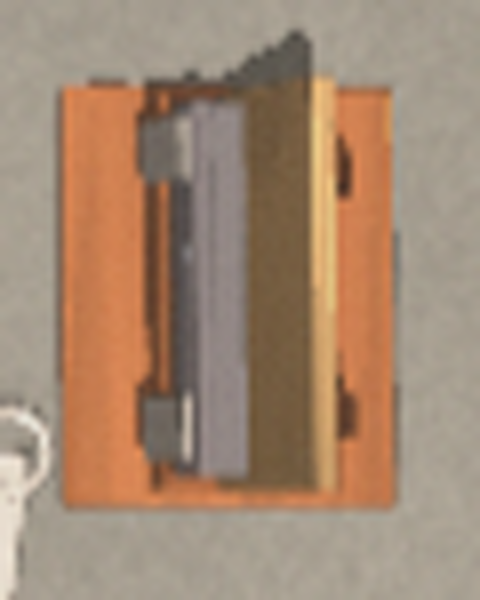

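```bash
cat >> h.py <<'E'
RR=Zr(0.01); RP=np.array([.507,-.2324,.0395])
def rr(p): return RP+RR@np.array(p)
def inrr(p): return RR.T@(np.array(p)-RP)
E
python3 - <<'E'
from h import *
move(RR@FLIP,rr([0,.06,.079+.07])); print(rr([0,.06,.149]))
E
```

```text
tool-frame shift/25mm [ -0.64 -11.28   0.86] rot/6deg [-2.71  2.96  1.21]
[ 0.50686713 -0.21911299  0.19957635]
```

>>> {"fn": "arm_command", "kwargs": {
  "motion": [
    [[0,0,-0.5,0,0,0],[0,0,-0.6,0,0,0],[0,0,-0.5,0,0,0],[0,-0.5,0,0,0,0],[0,-0.9,0,0,0,0],[0,-0.9,0,0,0,0],[0,-0.9,0,0,0,0],[0,-0.9,0,0,0,0],[0,-0.9,0,0,0,0],[0,-0.9,0,0,0,0],[0,-0.9,0,0,0,0],[0,-0.9,0,0,0,0]]
  ]
}}

```text
time_s: 6.57
position: [0.4642, -0.1343, 0.2532]
tool_rot: [-0.044, 0.986, 0.007, 0.161]
contact_force: [-0.2, 0.7, -1.9]
opening: 0.0043
```

>>> {"fn": "arm_command", "kwargs": {
  "motion": [
    [[-0.1,-0.9,0,0,0,0],[-0.1,-0.9,0,0,0,0],[-0.1,-0.9,0,0,0,0],[-0.1,-0.9,0,0,0,0],[-0.2,0,0,-0.45,0.49,0.2],[0,0,0,-0.45,0.49,0.2],[0,0,0,-0.45,0.49,0.2],[0,0,0,-0.45,0.49,0.2],[0,0,0,-0.45,0.49,0.2],[0,0,0,-0.46,0.51,0.21],[0,0,0,0,0,0]]
  ]
}}

```text
time_s: 7.48
position: [0.4874, -0.2224, 0.2547]
tool_rot: [-0.004, 0.988, 0.152, -0.004]
contact_force: [1.8, -0.7, -2.1]
opening: 0.0045
```

Run:
```python
from h import *
s=get_state(); print(s['time_s'],s['position'],s['q'].round(2)); snap('wrist','w5')
move(RR@FLIP,rr([0,.06,.079+.07]))
```

```text
7.4833 [ 0.48739806 -0.22236143  0.25470745] [-0.55  0.21  0.31  1.84  0.25 -0.59]
tool-frame shift/25mm [-0.79 -0.55  2.17] rot/6deg [ 0.01 -0.03 -0.01]
```

View pics/w5.png

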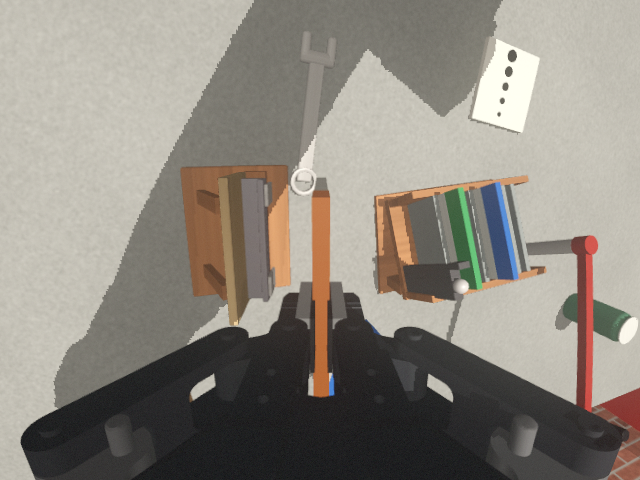

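Run:
```python
from h import *
c=cv2.resize(load('w5')['p'][155:330,175:300],None,fx=4,fy=4,interpolation=cv2.INTER_CUBIC);c=cv2.resize(load('w5')['p'][158:330,170:300],None,fx=4.5,fy=3.48,interpolation=cv2.INTER_CUBIC);cv2.imwrite('pics/w5c.png',cv2.resize(load('w5')['p'][160:330,175:300],None,fx=3.5,fy=3.5,interpolation=cv2.INTER_CUBIC))
```

```text
(no output)
```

View pics/w5c.png

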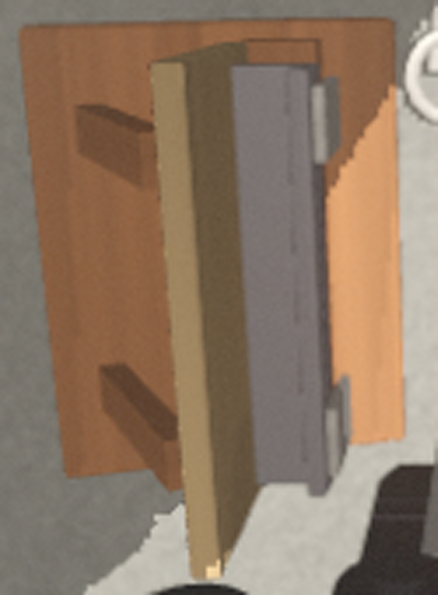

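Run:
```python
from h import *
from scipy.optimize import least_squares
zs,zt,zw,z5=load('scene0'),load('top0'),load('w1'),load('w5')
A=np.array([(-.065,0,.06),(.065,0,.06),(-.065,-.008,.06),(.065,-.008,.06)])
o5=np.array([(227,178),(237.6,324.9),(218.4,178.9),(229.9,323.7)])
def f(p,w=True):
    X=(p[:3]+(Zr(p[3])@A.T).T)
    r=[2*(proj(z5,X)-o5),proj(zw,X[1:2])-[(20.9,248)]]
    if w: r+=[proj(zs,X[:2])-[(202,318.4),(262.4,351.6)],proj(zt,X[:2])-[(414.5,271),(413.75,220.25)]]
    return np.concatenate([a.ravel() for a in r])
for w in (0,1):
  s=least_squares(f,[.51,-.24,.04,0],args=(w,)); print(s.x.round(4),f(s.x,w).round(1))
  p=s.x
  def g(L): 
    X=p[:3]+(Zr(p[3])@np.array([(-.06,0,L[0]),(.06,0,L[0])]).T).T
    return (proj(z5,X)-[(241.3,179.1),(248.7,298.3)]).ravel()
  t=least_squares(g,[.008]);print('ledge',t.x,g(t.x))
s=least_squares(lambda q:f([q[0],q[1],.04,q[2]],1),[.51,-.24,0]);print('z=.04',s.x,f([s.x[0],s.x[1],.04,s.x[2]]).round(1))
s=least_squares(lambda q:f([q[0],q[1],.04,q[2]],0),[.51,-.24,0]);print('z=.04 w',s.x,f([s.x[0],s.x[1],.04,s.x[2]],0).round(1))
```

```text
[ 0.5077 -0.2327  0.0378  0.0073] [ 1.3  0.3  0.8 -0.6 -1.3 -1.4 -1.4  1.6  1.8  0.4]
ledge [0.01317542] [-0.36165274  0.29296251 -0.69807628 -0.6066807 ]
[ 0.5076 -0.2326  0.038   0.0076] [ 1.3  0.2  1.  -0.6 -1.3 -1.5 -1.2  1.7  1.8  0.5 -1.5  0.3 -1.   1.1
 -0.8 -0.7 -0.5 -1.9]
ledge [0.01327309] [-0.34978101  0.25537179 -0.64514102 -0.56570091]
z=.04 [ 0.50711159 -0.23263487  0.00848159] [ 1.4 -0.7  1.4  0.6 -1.4 -2.3 -0.9  2.9  0.3  1.3 -1.9 -0.4 -1.3  0.4
 -0.6 -0.5 -0.4 -1.8]
z=.04 w [ 0.50708902 -0.2326645   0.00833555] [ 1.3 -0.7  1.3  0.5 -1.4 -2.3 -1.   2.8  0.3  1.2]
```

```bash
sed -i 's/^RR=.*/RR=Zr(0.008); RP=np.array([.5075,-.2326,.0388])/' h.py
python3 - <<'E'
from h import *
move(RR@FLIP,rr([0,.006,.0793+.013+.035])); print(inrr(get_state()['position']))
E
```

```text
tool-frame shift/25mm [-0.81 -2.73  3.06] rot/6deg [ 0.01 -0.04  0.01]
[-0.01997063  0.07400976  0.20396152]
```

>>> {"fn": "arm_command", "kwargs": {
  "motion": [
    [[-0.2,-0.68,0.2,0,-0.01,0],[-0.2,-0.68,0.2,0,-0.01,0],[-0.2,-0.68,0.2,0,-0.01,0],[-0.21,-0.69,0.26,0,-0.01,0],[0,0,0.5,0,0,0],[0,0,0.5,0,0,0],[0,0,0.5,0,0,0],[0,0,0.4,0,0,0],[0,0,0.3,0,0,0],[0,0,0,0,0,0],[0,0,0,0,0,0]]
  ]
}}

```text
time_s: 8.45
position: [0.5074, -0.2637, 0.1648]
tool_rot: [-0.005, 0.989, 0.149, 0.001]
contact_force: [0.8, 0.8, -1.9]
opening: 0.0045
```

Run:
```python
from h import *
snap('wrist','w6');snap('scene','s6');snap('top','t6')
s=get_state();print(inrr(s['position']),s['contact_force'],s['ft_torque'])
move(RR@FLIP,rr([0,.006,.0793+.013+.035]))
T=tool(); # project predicted plate corners
Pc=np.array([(sx*.05,sy*.003,zz) for sx in(-1,1) for sy in (-1,1) for zz in (-.0107,.0793)])
X=(T[:3,:3]@Pc.T).T+T[:3,3]
for n in ('s6','t6'): print(n,proj(load(n),X).round(0).tolist())
cv2.imwrite('pics/s6c.png',cv2.resize(load('s6')['p'][250:390,170:320],None,fx=4,fy=4,interpolation=cv2.INTER_CUBIC))
cv2.imwrite('pics/t6c.png',cv2.resize(load('t6')['p'][200:290,360:450],None,fx=6,fy=6,interpolation=cv2.INTER_CUBIC))
```

```text
[5.20990465e-05 7.17725561e-03 1.29936190e-01] [-0.9077429   0.24422594 -1.27702124] [-0.32143738  0.05279465 -0.02038443]
tool-frame shift/25mm [ 0.   -0.05  0.11] rot/6deg [-0.01  0.04  0.03]
s6 [[242.0, 336.0], [257.0, 347.0], [244.0, 333.0], [259.0, 344.0], [191.0, 308.0], [210.0, 322.0], [193.0, 305.0], [212.0, 319.0]]
t6 [[428.0, 221.0], [410.0, 224.0], [425.0, 221.0], [408.0, 224.0], [428.0, 264.0], [410.0, 264.0], [426.0, 264.0], [408.0, 264.0]]
```

View pics/s6c.png

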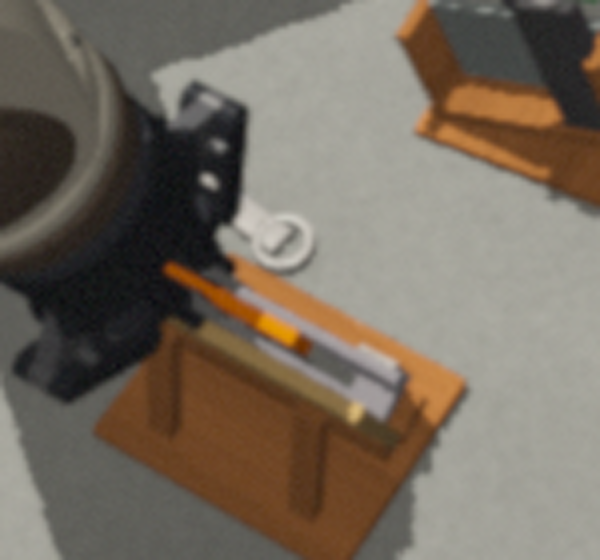

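View pics/w6.png

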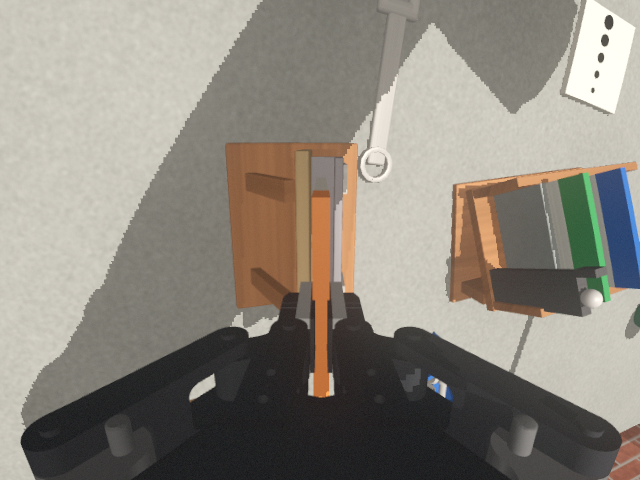

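>>> {"fn": "arm_command", "kwargs": {
  "motion": [
    [[0,0,0.2,0,0,0],[0,0,0.25,0,0,0],[0,0,0.25,0,0,0],[0,0,0.2,0,0,0],[0,0,0.15,0,0,0],[0,0,0.1,0,0,0],[0,0,0,0,0,0],[0,0,0,0,0,0],[0,0,0,0,0,0]]
  ]
}}

```text
time_s: 9.35
position: [0.5077, -0.2555, 0.137]
tool_rot: [-0.005, 0.989, 0.149, 0.001]
contact_force: [1.0, -0.3, -0.9]
opening: 0.0046
```

```bash
cat > st.py <<'E'
from h import *
s=get_state();print(s['time_s'],inrr(s['position']).round(4),'F rest',(RR.T@s['contact_force']).round(2),(RR.T@s['ft_torque']).round(3),s['opening'])
E
python3 st.py
```

```text
9.35 [-0.      0.0072  0.1005] F rest [ 1.   -0.53 -0.75] [-0.361  0.015  0.011] 0.004556572759917306
```

>>> {"fn": "arm_command", "kwargs": {
  "motion": [
    [[0,0,0.05,0,0,0],[0,0,0.05,0,0,0],[0,0,0.05,0,0,0],[0,0,0.04,0,0,0],[0,0,0,0,0,0]]
  ]
}}

```text
time_s: 9.77
position: [0.5076, -0.254, 0.1323]
tool_rot: [-0.005, 0.989, 0.149, 0.001]
contact_force: [0.5, -0.5, -0.1]
opening: 0.0045
```

>>> {"fn": "arm_command", "kwargs": {
  "motion": [
    [[0,0,0.03,0,0,0],[0,0,0.03,0,0,0],[0,0,0,0,0,0],[0,0,0,0,0,0]]
  ]
}}

```text
time_s: 10.1
position: [0.5079, -0.254, 0.132]
tool_rot: [-0.005, 0.989, 0.149, 0.002]
contact_force: [0.0, -1.7, 8.1]
opening: 0.0048
```

```bash
python3 st.py
```

```text
10.1 [0.0003 0.0071 0.0954] F rest [0.02 0.81 8.22] [-0.254  0.295 -0.007] 0.0048014260003695925
```

>>> {"fn": "arm_command", "kwargs": {
  "motion": [
    [[0,0,-0.03,0,0,0],[0,-0.04,0,0,0,0],[0,-0.04,0,0,0,0],[0,0,0,0,0,0],[0,0,0,0,0,0]]
  ]
}}

```text
time_s: 10.52
position: [0.5078, -0.2555, 0.1316]
tool_rot: [-0.005, 0.989, 0.15, 0.002]
contact_force: [1.3, 0.6, 6.4]
opening: 0.0049
```

```bash
python3 st.py
```

```text
10.5167 [0.0001 0.0055 0.0954] F rest [1.28 2.44 5.93] [ 0.436  0.124 -0.079] 0.0048829875633570365
```

```bash
python3 - <<'E'
from h import *
snap('wrist','w7')
p=load('w7')['p']; cv2.imwrite('pics/w7c.png',cv2.resize(p[130:310,220:400],None,fx=3.3,fy=3.3,interpolation=cv2.INTER_CUBIC))
E
python3 st.py
```

```text
10.5667 [0.0002 0.0055 0.0954] F rest [0.66 2.84 6.38] [ 0.468  0.181 -0.086] 0.004571482578312123
```

View pics/w7c.png

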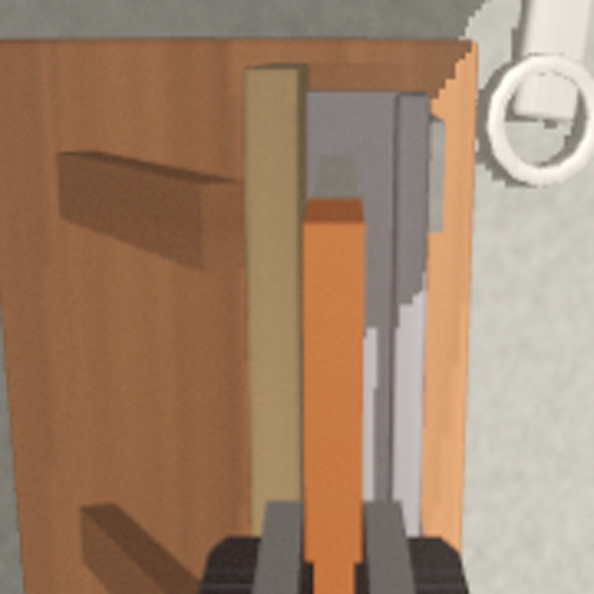

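>>> {"fn": "arm_command", "kwargs": {
  "motion": [
    [[0,0,-0.03,0,0,0],[0,0,-0.02,0,0,0],[0,0,0,0,0,0],[0,0,0,0,0,0]]
  ]
}}

```text
time_s: 10.9
position: [0.5075, -0.256, 0.1317]
tool_rot: [-0.005, 0.989, 0.15, 0.001]
contact_force: [0.0, -0.5, -0.7]
opening: 0.0045
```

```bash
python3 st.py
```

```text
10.9 [-0.0002  0.0051  0.0957] F rest [ 0.02 -0.72 -0.52] [-0.292  0.003  0.009] 0.004465888243529279
```

>>> {"fn": "arm_command", "kwargs": {
  "motion": [
    [[0,-0.03,0,0,0,0],[0,-0.03,0,0,0,0],[0,0,0,0,0,0],[0,0,0,0,0,0]]
  ]
}}

```text
time_s: 11.23
position: [0.5075, -0.2575, 0.1314]
tool_rot: [-0.005, 0.989, 0.15, 0.001]
contact_force: [-1.0, -0.4, -1.0]
opening: 0.0047
```

```bash
python3 st.py
```

```text
11.2333 [-0.0002  0.0036  0.0958] F rest [-0.98 -0.71 -0.85] [-0.324  0.001 -0.047] 0.004733253196881112
```

>>> {"fn": "arm_command", "kwargs": {
  "motion": [
    [[0,-0.03,0,0,0,0],[0,-0.02,0,0,0,0],[0,0,0,0,0,0],[0,0,0,0,0,0]]
  ]
}}

```text
time_s: 11.57
position: [0.5075, -0.2579, 0.1313]
tool_rot: [-0.005, 0.989, 0.15, 0.001]
contact_force: [-0.2, 5.5, 0.5]
opening: 0.0052
```

```bash
python3 st.py
```

```text
11.5667 [-0.0002  0.0032  0.0959] F rest [-0.15  5.36 -1.18] [ 0.863  0.044 -0.055] 0.005173940760981584
```

>>> {"fn": "arm_command", "kwargs": {
  "motion": [
    [[0,0.02,0,0,0,0],[0,0,0.02,0,0,0],[0,0,0.02,0,0,0],[0,0,0,0,0,0],[0,0,0,0,0,0]]
  ]
}}

```text
time_s: 11.98
position: [0.5077, -0.2577, 0.131]
tool_rot: [-0.005, 0.989, 0.15, 0.001]
contact_force: [-1.3, 4.9, 5.8]
opening: 0.0044
```

```bash
python3 st.py
```

```text
11.9833 [0.     0.0033 0.0955] F rest [-1.29  6.39  4.04] [ 1.106  0.3   -0.071] 0.004393319774932383
```

>>> {"fn": "arm_command", "kwargs": {
  "motion": [
    [[0,0.015,-0.01,0,0,0],[0,0,0,0,0,0],[0,0,0,0,0,0]]
  ]
}}

```text
time_s: 12.23
position: [0.5077, -0.2577, 0.131]
tool_rot: [-0.005, 0.989, 0.149, 0.001]
contact_force: [-0.2, 3.3, 3.4]
opening: 0.0047
```

>>> {"fn": "arm_command", "kwargs": {
  "motion": [
    [[0,0,0,0,0,0],[0,0,0,0,0,0],[0,0,0,0,0,0],[0,0,0,0,0,0],[0,0,0,0,0,0],[0,0,0,0,0,0]]
  ],
  "claw": 25
}}

```text
time_s: 12.73
position: [0.5076, -0.2577, 0.1307]
tool_rot: [-0.005, 0.989, 0.149, 0.001]
contact_force: [-0.4, -0.8, -0.4]
opening: 0.0212
```

```bash
python3 st.py
python3 - <<'E'
from h import *
snap('wrist','w8')
p=load('w8')['p']; cv2.imwrite('pics/w8c.png',cv2.resize(p[130:430,190:450],None,fx=2,fy=2,interpolation=cv2.INTER_CUBIC))
E
```

```text
12.7333 [-0.0001  0.0031  0.0952] F rest [-0.45 -0.87 -0.12] [-0.226 -0.048  0.042] 0.02115704072294737
```

View pics/w8c.png

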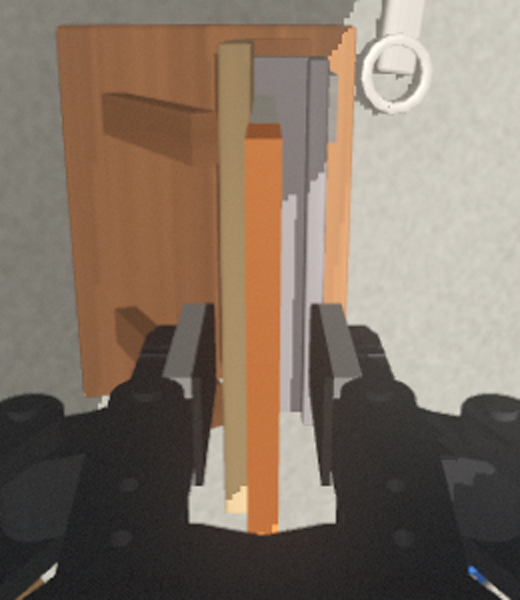

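>>> {"fn": "arm_command", "kwargs": {
  "motion": [
    [[0,0,-0.2,0,0,0],[0,0,-0.4,0,0,0],[0,0,-0.6,0,0,0],[0,0,-0.8,0,0,0],[0,0,-0.9,0,0,0],[0,0,-0.9,0,0,0],[0,0,-0.6,0,0,0],[0,0,0,0,0,0]]
  ]
}}

```text
time_s: 13.45
position: [0.508, -0.2914, 0.2399]
tool_rot: [-0.005, 0.989, 0.148, 0.003]
contact_force: [-0.3, 0.7, 0.6]
opening: 0.0215
```

Run:
```python
from h import *
snap('wrist','w9')
p=load('w9')['p']; cv2.imwrite('pics/w9c.png',cv2.resize(p[130:330,220:400],None,fx=3,fy=3,interpolation=cv2.INTER_CUBIC))
s=get_state();print(s['time_s'],s['position'],s['q'].round(2))
z=load('w9')
X=np.array([rr([sx*.05,sy,.016+.09]) for sx in (-1,1) for sy in (0,.006)]); print(proj(z,X).round(1).tolist())
```

```text
13.5 [ 0.50798497 -0.29100308  0.23792182] [-0.63  0.34  0.43  1.84  0.24 -0.66]
[[317.2, 172.5], [326.1, 172.5], [317.2, 307.2], [325.1, 307.2]]
```

View pics/w9c.png

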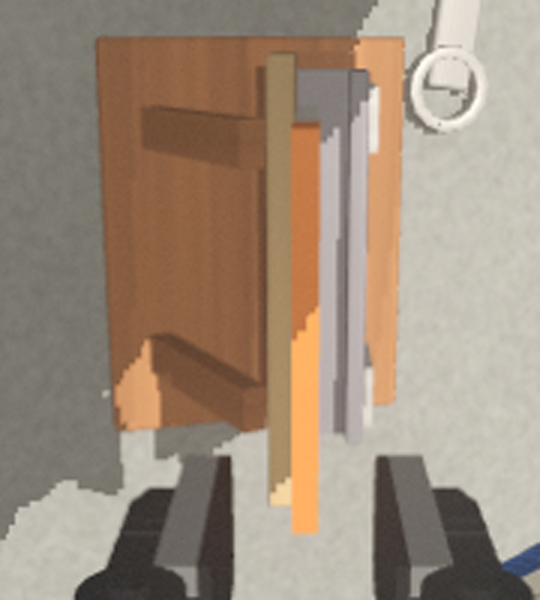

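```bash
cat >> h.py <<'E'
H=np.array([.030,.084])
def pinT(th,z=.139,dx=0):
    p=np.array([H[0]+.18*np.sin(th),H[1]-.18*np.cos(th),z])
    Rt=CR@R.from_euler('z',th-np.pi/2).as_matrix()@FLIP
    return Rt,cr(p)
E
python3 - <<'E'
from h import *
Rt,p=pinT(1.335,.209); print(p); move(Rt,p)
T=tool(); print('worldshift',p-T[:3,3])
E
```

```text
[0.64941327 0.07464146 0.29195788]
tool-frame shift/25mm [-5.8  14.56  2.25] rot/6deg [ 2.31 -3.23  0.9 ]
worldshift [0.14142831 0.36564454 0.05403605]
```

>>> {"fn": "arm_command", "kwargs": {
  "motion": [
    [[0,0,-0.6,0,0,0],[0,0,-0.9,0,0,0],[0,0,-0.9,0,0,0],[0,0,-0.2,0.38,-0.53,0.15],[0,0,0,0.38,-0.53,0.15],[0,0,0,0.38,-0.54,0.15],[0,0,0,0.39,-0.54,0.15],[0,0,0,0.39,-0.54,0.15],[0,0,0,0.39,-0.55,0.15],[0,0,0,0,0,0]]
  ],
  "claw": 47
}}

```text
time_s: 14.33
position: [0.5059, -0.3079, 0.2974]
tool_rot: [0.067, 0.984, 0.028, 0.161]
contact_force: [-0.8, 0.3, 0.2]
opening: 0.04
```

Run:
```python
from h import *
Rt,p=pinT(1.335,.209); move(Rt,p);T=tool();print(T[:3,3])
```

```text
tool-frame shift/25mm [-3.16 15.83  2.55] rot/6deg [ 0.   -0.01 -0.  ]
[ 0.50593836 -0.3078896   0.29739129]
```

>>> {"fn": "arm_command", "kwargs": {
  "motion": [
    [[-0.1,0.6,0,0,0,0],[-0.2,0.95,0,0,0,0],[-0.2,0.95,0,0,0,0],[-0.2,0.95,0,0,0,0],[-0.2,0.95,0,0,0,0],[-0.2,0.95,0,0,0,0],[-0.2,0.95,0,0,0,0],[-0.2,0.95,0,0,0,0],[-0.2,0.95,0,0,0,0],[-0.2,0.95,0,0,0,0],[-0.2,0.95,0,0,0,0],[-0.2,0.95,0,0,0,0]]
  ]
}}

```text
time_s: 15.33
position: [0.5956, -0.0428, 0.3367]
tool_rot: [0.066, 0.985, 0.028, 0.159]
contact_force: [0.0, -0.7, 0.6]
opening: 0.0404
```

>>> {"fn": "arm_command", "kwargs": {
  "motion": [
    [[-0.2,0.95,0,0,0,0],[-0.2,0.95,0,0,0,0],[-0.2,0.95,0,0,0,0],[-0.2,0.95,0,0,0,0],[-0.06,0.8,0.3,0,0,0],[0,0.18,0.4,0,0,0],[0,0,0,0,0,0]]
  ]
}}

```text
time_s: 15.92
position: [0.6359, 0.0731, 0.3332]
tool_rot: [0.065, 0.985, 0.028, 0.158]
contact_force: [-0.3, 0.3, -0.7]
opening: 0.04
```

Run:
```python
from h import *
snap('wrist','w10')
Rt,p=pinT(1.335,.209); move(Rt,p);print(get_state()['time_s'],get_state()['q'].round(2))
z=load('w10'); print('pred hinge,pin top,pin base',proj(z,[cr([.03,.084,.123]),cr([.205,.042,.159]),cr([.205,.042,.120])]).round(1).tolist())
```

```text
tool-frame shift/25mm [0.01 0.04 1.78] rot/6deg [ 0.01 -0.07  0.02]
15.9667 [ 0.11  0.02  0.24  1.47 -0.    0.25]
pred hinge,pin top,pin base [[322.3, -21.4], [321.7, 248.7], [321.6, 234.8]]
```

View pics/w10.png

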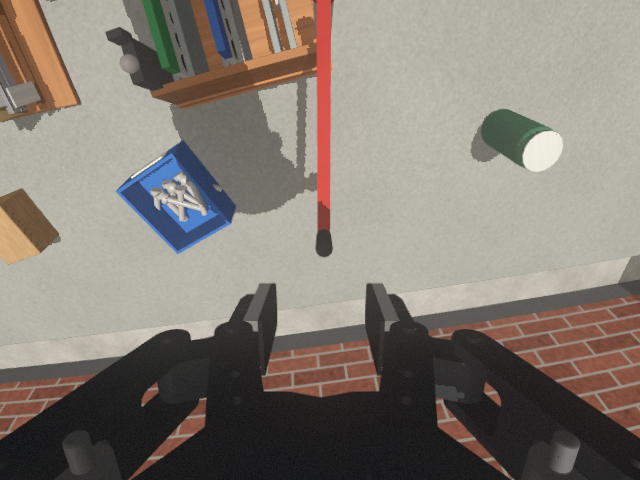

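>>> {"fn": "arm_command", "kwargs": {
  "motion": [
    [[0,0.1,0.7,0,0,0],[0,0,0.8,0,-0.07,0],[0,0,0.8,0,0,0],[0,0,0.7,0,0,0],[0,0,0.6,0,0,0],[0,0,0.5,0,0,0],[0,0,0.3,0,0,0],[0,0,0.18,0,0,0],[0,0,0,0,0,0],[0,0,0,0,0,0]]
  ]
}}

```text
time_s: 16.8
position: [0.6731, 0.0779, 0.2292]
tool_rot: [0.067, 0.984, 0.028, 0.164]
contact_force: [-0.1, -0.5, 1.0]
opening: 0.0405
```

Run:
```python
from h import *
snap('wrist','w11')
Rt,p=pinT(1.343,.139); move(Rt,p);s=get_state();print(s['contact_force'],incr(s['position']))
```

```text
tool-frame shift/25mm [ 0.09 -0.    0.13] rot/6deg [ 0.02  0.05 -0.07]
[ 0.14786289 -0.11443369  0.90785667] [0.20756559 0.04288902 0.14224009]
```

View pics/w11.png

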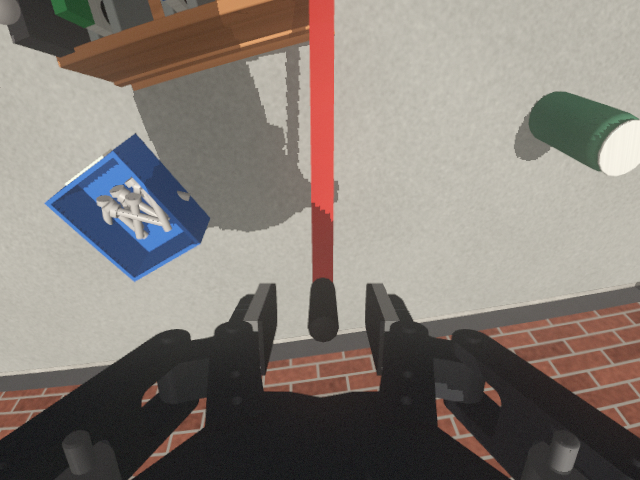

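>>> {"fn": "arm_command", "kwargs": {
  "motion": [
    [[0.09,0,0,0,0,0],[0,0,0,0,0,0],[0,0,0,0,0,0],[0,0,0,0,0,0],[0,0,0,0,0,0],[0,0,0,0,0,0],[0,0,0,0,0,0]]
  ],
  "claw": 0,
  "newtons": 25
}}

```text
time_s: 17.43
position: [0.671, 0.0785, 0.2284]
tool_rot: [0.067, 0.984, 0.028, 0.164]
contact_force: [-3.4, 1.2, 4.9]
opening: 0.0108
```

Run:
```python
from h import *
s=get_state();q=incr(s['position']);print(s['contact_force'],q,s['opening'],'theta',np.arctan2(q[0]-.03,.084-q[1]),np.hypot(q[0]-.03,.084-q[1]))
# arc rows: per row dtheta, chord in tool frame
th=1.342
for d in (0.104720,.08,.05): # tool frame at th: x outward? 
    Rt,p=pinT(th);R2,p2=pinT(th-d); print(d,(Rt.T@(p2-p)/.025).round(3),(np.degrees(R.from_matrix(Rt.T@R2).as_rotvec())/6).round(3))
```

```text
[-3.43393711  1.17249111  4.9257532 ] [0.20509316 0.04360954 0.14173987] 0.010848790795264667 theta 1.3440823603473206 0.17969141283361995
0.10472 [ 0.039 -0.753 -0.   ] [-0. -0.  1.]
0.08 [ 0.023 -0.575 -0.   ] [-0.     0.     0.764]
0.05 [ 0.009 -0.36  -0.   ] [-0.     0.     0.477]
```

>>> {"fn": "arm_command", "kwargs": {
  "motion": [
    [[0.009,-0.36,0,0,0,0.477],[0.009,-0.36,0,0,0,0.477],[0.009,-0.36,0,0,0,0.477],[0.009,-0.36,0,0,0,0.477],[0.009,-0.36,0,0,0,0.477],[0.009,-0.36,0,0,0,0.477],[0.009,-0.36,0,0,0,0.477],[0.009,-0.36,0,0,0,0.477],[0,0,0,0,0,0]]
  ]
}}

```text
time_s: 18.18
position: [0.6486, 0.01, 0.2183]
tool_rot: [0.263, 0.95, 0.06, 0.155]
contact_force: [-4.3, 2.0, 4.7]
opening: 0.0109
```

```bash
cat > pk.py <<'E'
from h import *
s=get_state();q=incr(s['position']);th=np.arctan2(q[0]-.03,.084-q[1])
T=tool();M=CR.T@T[:3,:3]@FLIP; yaw=np.arctan2(M[1,0],M[0,0])+np.pi/2
print(s['time_s'],'Fcr',(CR.T@s['contact_force']).round(1),q.round(4),s['opening'],'theta',th,'r',np.hypot(q[0]-.03,.084-q[1]),'toolyaw theta',yaw,s['q'].round(2))
E
python3 pk.py
```

```text
18.1833 Fcr [-2.4  2.5  5.8] [ 0.1742 -0.0223  0.1416] 0.010899604671515144 theta 0.9358429793884271 r 0.17917011467523344 toolyaw theta 0.9317292691367074 [ 0.   -0.02 -0.03  1.23  0.03  0.55]
```

>>> {"fn": "arm_command", "kwargs": {
  "motion": [
    [[0.01,-0.4,0,0,0,0.53],[0.02,-0.575,0,0,0,0.764],[0.02,-0.575,0,0,0,0.764],[0.02,-0.575,0,0,0,0.764],[0.02,-0.575,0,0,0,0.764],[0.02,-0.575,0,0,0,0.764],[0.02,-0.575,0,0,0,0.764],[0.02,-0.575,0,0,0,0.764],[0.01,-0.36,0,0,0,0.477],[0,0,0,0,0,0]]
  ]
}}

```text
time_s: 19.02
position: [0.5639, -0.0647, 0.1866]
tool_rot: [0.558, 0.813, 0.108, 0.127]
contact_force: [-5.0, 6.6, 6.6]
opening: 0.0111
```

```bash
python3 pk.py
```

```text
19.0167 Fcr [-2.   7.   7.7] [ 0.0773 -0.0881  0.1414] 0.011107744168719291 theta 0.26792878760527417 r 0.17850037061701599 toolyaw theta 0.26660443071751083 [-0.15 -0.2  -0.26  1.19  0.08  1.06]
```

>>> {"fn": "arm_command", "kwargs": {
  "motion": [
    [[0.02,-0.288,0,0,0,0.382],[0.02,-0.288,0,0,0,0.382],[0.01,-0.288,0,0,0,0.382],[0.01,-0.288,0,0,0,0.382],[0.005,-0.288,0,0,0,0.382],[0,0,0,0,0,0],[0,0,0,0,0,0]]
  ]
}}

```text
time_s: 19.6
position: [0.5321, -0.0736, 0.1756]
tool_rot: [0.636, 0.754, 0.12, 0.117]
contact_force: [-6.5, 0.5, 8.0]
opening: 0.0112
```

```bash
python3 pk.py
```

```text
19.6 Fcr [-3.4  1.2  9.7] [ 0.0429 -0.0938  0.1416] 0.01116690252405844 theta 0.07231271560199103 r 0.17826462174345245 toolyaw theta 0.06971013413640947 [-0.18 -0.28 -0.34  1.19  0.09  1.23]
```

>>> {"fn": "arm_command", "kwargs": {
  "motion": [
    [[0,-0.14,0,0,0,0.19],[0,-0.14,0,0,0,0.19],[0,-0.14,0,0,0,0.19],[0,-0.1,0,0,0,0.12],[0,0,0,0,0,0],[0,0,0,0,0,0]]
  ]
}}

```text
time_s: 20.1
position: [0.5208, -0.0751, 0.1716]
tool_rot: [0.662, 0.73, 0.125, 0.113]
contact_force: [-0.2, 1.6, 8.4]
opening: 0.0109
```

```bash
python3 pk.py
```

```text
20.1 Fcr [2.6 1.6 8. ] [ 0.0308 -0.0943  0.1415] 0.010899491348372424 theta 0.0045635714244635 r 0.17825394391221167 toolyaw theta -0.0018631436287210867 [-0.19 -0.31 -0.37  1.18  0.1   1.3 ]
```

>>> {"fn": "arm_command", "kwargs": {
  "motion": [
    [[0,-0.04,0,0,0,0],[0,-0.04,0,0,0,0],[0,-0.03,0,0,0,0],[0,0,0,0,0,0],[0,0,0,0,0,0]]
  ]
}}

```text
time_s: 20.52
position: [0.5201, -0.0752, 0.1717]
tool_rot: [0.661, 0.73, 0.126, 0.114]
contact_force: [11.0, 2.6, 5.6]
opening: 0.0115
```

```bash
python3 pk.py
```

```text
20.5167 Fcr [12.4  1.4  1.7] [ 0.0302 -0.0942  0.1418] 0.011525044011655576 theta 0.0009448912751580281 r 0.1782171483420152 toolyaw theta -0.0009049504297282684 [-0.19 -0.31 -0.37  1.18  0.1   1.29]
```

>>> {"fn": "arm_command", "kwargs": {
  "motion": [
    [[0,0.05,0,0,0,0],[0,0,0,0,0,0]]
  ]
}}

```text
time_s: 20.68
position: [0.5205, -0.0751, 0.1717]
tool_rot: [0.662, 0.73, 0.125, 0.113]
contact_force: [5.0, 2.2, 7.3]
opening: 0.0108
```

>>> {"fn": "arm_command", "kwargs": {
  "motion": [
    [[0,0,0,0,0,0],[0,0,0,0,0,0],[0,0,0,0,0,0],[0,0,0,0,0,0],[0,0,0,0,0,0],[0,0,0,0,0,0]]
  ],
  "claw": 45
}}

```text
time_s: 21.18
position: [0.5185, -0.0753, 0.1694]
tool_rot: [0.662, 0.731, 0.124, 0.111]
contact_force: [0.4, -0.7, -0.2]
opening: 0.038
```

>>> {"fn": "arm_command", "kwargs": {
  "motion": [
    [[0,0,-0.3,0,0,0],[0,0,-0.5,0,0,0],[0,0,-0.7,0,0,0],[0,0,-0.8,0,0,0],[0,0,-0.8,0,0,0],[0,0,-0.8,0,0,0],[0,0,-0.5,0,0,0],[0,0,0,0,0,0]]
  ]
}}

```text
time_s: 21.85
position: [0.4829, -0.0792, 0.277]
tool_rot: [0.662, 0.73, 0.125, 0.113]
contact_force: [-0.3, -0.6, 0.0]
opening: 0.0386
```

```bash
python3 pk.py
python3 - <<'E'
from h import *
for n in ('wrist','scene','top'): snap(n,n+'12')
z=load('wrist12');print('pred th=0 pin top/base, hinge; th=.1',proj(z,[cr([.03,-.096,.159]),cr([.03,-.096,.12]),cr([.03,.084,.123]),cr([.048,-.095,.159])]).round(1).tolist())
E
```

```text
21.85 Fcr [-0.3 -0.6  0.1] [ 0.0289 -0.0945  0.2535] 0.03861152816502905 theta -0.006279966661517118 r 0.17851244570109495 toolyaw theta -0.0019512497259355222 [-0.22 -0.36 -0.21  1.4   0.1   1.27]
pred th=0 pin top/base, hinge; th=.1 [[320.6, 249.5], [320.1, 235.2], [319.5, -20.9], [346.7, 248.0]]
```

View pics/wrist12.png

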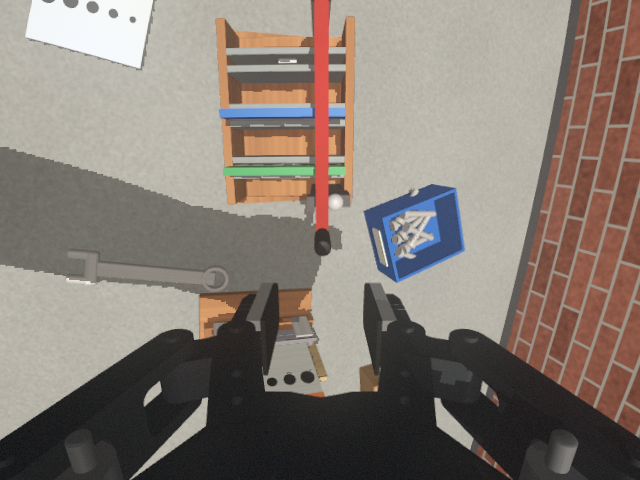

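View pics/scene12.png

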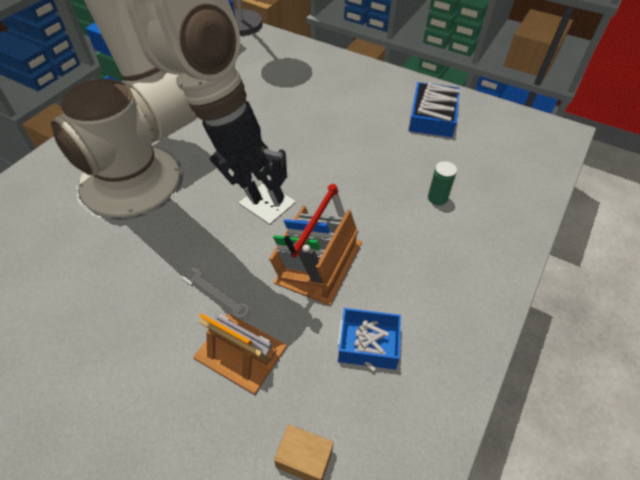

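View pics/top12.png

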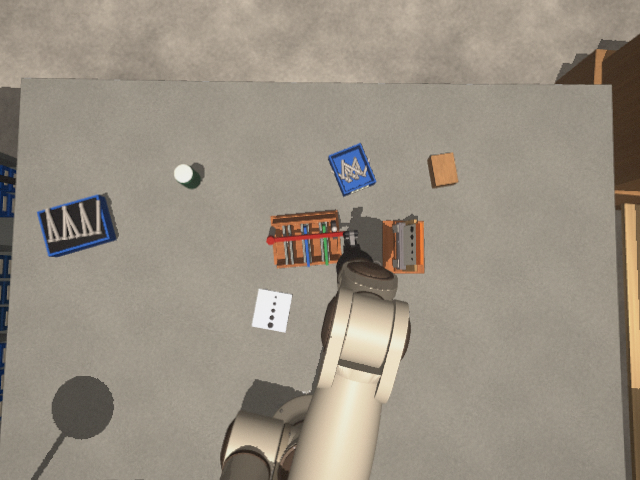

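Run:
```python
from h import *
z=load('scene12');X=[rr([-.05,.003,.106]),rr([.05,.003,.106])];print(proj(z,X),proj(load('top12'),X))
cv2.imwrite('pics/s12c.png',cv2.resize(z['p'][180:390,180:370],None,fx=2.8,fy=2.8,interpolation=cv2.INTER_CUBIC))
```

```text
[[198.70083065 314.11042413]
 [247.67703521 341.27802001]] [[421.50545868 263.93858766]
 [421.05664417 222.57001233]]
```

View pics/s12c.png

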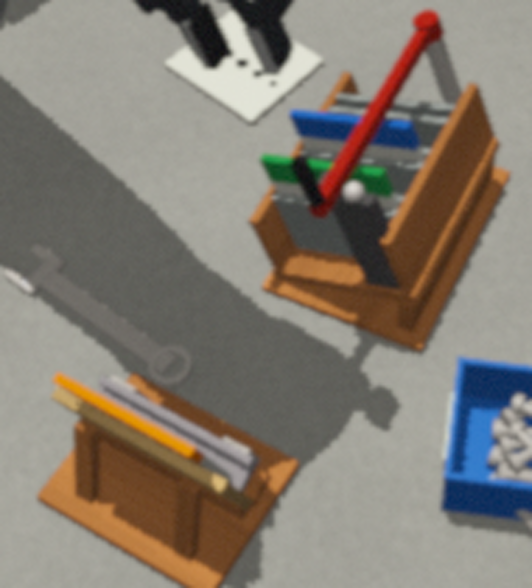

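```bash
python3 -c "
from plant import *
print(finish_job(),get_state()['time_s'])"
```

```text
the job is handed in; nothing more can be done
the job is handed in; nothing more can be done
```

I slid the orange plate out of its slot and lowered it onto the ledge by feel, then laid it back against the board and let go. After that I swung the keeper bar shut and handed the job in at about 22 s of the 67 s allowed.

**Plate:**
- It first touched the ledge at about 8 N. I backed off and set it down again with about 3 N on the ledge and 3 N on the board before letting go.
- The ledge felt about 16 mm up the board, where the pictures had suggested about 13 mm. I don't think it slipped, but I can't rule out that 8 N moved it slightly.
- The close picture after release shows the orange band uppermost, the plate against the board, and its ends within about 1 mm of centred. In the last scene picture its ends lie within 3 px of where they should be. That camera read about 2 px off earlier as well.

**Keeper:** The arm pressed the pin against its stop with 12 N, at a measured angle of 0.001 rad. After release the pin shows within about 0.01 rad of shut, with the bar past the ball. I took the snap from those readings; nothing reports it directly.

**Everything else:** The blue and green plates are down in their slots, and nothing else on the bench looks moved. The gripper was clear of everything at the end.

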